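Clamp the bracket and draw the locating pin partway in the tack-welding jig

TASK

Get the jig ready for tacking: swing the red clamp leaf fully shut so that its tab drops behind the yellow rim, and only then draw the black-knobbed locating pin straight up out of its guide block, without forcing it sideways, until the whole yellow band shows above the block but never any of the red band. Finish while still holding the pin there by its knob, with the leaf shut, and leave the wrench, the spray can and the steel offcut where they are.

Things in the scene. Friction and masses are not known exactly. Their poses are not given: they have to be found in the camera images.
- jig: Jig bolted to the table: dark steel bed 160 (x) x 270 (y) x 12 mm; origin at the centre of its underside, z up. In its own axes: bare aluminium guide block 70 x 70 mm centred at x 0, y +85 mm, top 92 mm above the table; brass-coloured flat bar along y, 40 mm wide, top at 20 mm, with a lug 46 mm high at y +10 mm; red clamp leaf hinged at x +55 mm, centred at y -70 mm.
- rim_top (a point): Middle of the top of the yellow rim, 8 x 90 mm (x, y), on the jig's bed at x -62, y -70 mm in the jig's axes; 24 mm above the table.
- leaf (a joint): Angle of the red clamp leaf, rad: 0 = lying shut on the flat bar, tab down behind the yellow rim (hard stop); grows as its free edge swings up and over towards the jig's +x; 1.57 = upright, stop at 1.7. Starts open at 0.9 to 1.5. The hinge is stiff (about 0.12 N m of friction): the leaf stays where it is left and must be pushed all the way down.
- leaf_hinge (a point): Hinge axis of the leaf at the middle of its width, 26 mm above the table; it runs along the jig's y. The frame turns with the leaf: from here the leaf runs 110 mm along its own -x, is 72 mm wide (y) and 6 mm thick (3 mm either side of the axis); +z face = upper face when shut. In the jig's axes the bore mouth lies at x -55, y +155 mm from here.
- leaf_tab (a point): Lower edge of the 60 mm wide tab bent down 8 mm at the leaf's free end; with the leaf shut it is 15 mm above the table and 9 mm from the rim's middle line, on the hinge side of it.
- bore_mouth (a point): Centre of the bore's mouth in the top face of the guide block, 92 mm above the table; z points up along the bore, x and y are the jig's. Bore 21 mm in diameter and 72 mm deep, for the 20 mm pin.
- pin: Locating pin, standing in the bore, loose, about 0.33 kg; origin at the centre of its foot, z up along it. Steel rod 20 mm in diameter, 70 mm long up to the shoulder, with two painted bands, yellow and (lower) red, both hidden in the bore at the start. Above the rod a shoulder disc 34 mm in diameter, 6 mm thick, then a black cylindrical knob 26 mm in diameter, 36 mm tall.
- pin_shoulder (a point): Point on the pin's axis at the underside of its shoulder, at the bore mouth at the start; z up along the pin. The knob spans 6 to 42 mm above it. The yellow band lies 24 to 34 mm below it, the red band from 50 mm below it down to the foot: the yellow band is just all out at 34 mm of lift, the red one begins to show at 50 mm.
- wrench: Bystander: steel wrench, 180 mm long, lying on the table beside the jig; origin under its middle.
- spray: Bystander: blue spray can with a white cap, 54 mm in diameter, 150 mm tall, standing on the table; origin at the centre of its foot.
- offcut: Bystander: dark steel angle offcut 90 x 50 x 50 mm lying on the table; origin at the centre of its underside.

How it is judged:
By the outcome, as a careful person would: the job done as asked, in the order asked, and still so for the second after the job is handed in, while the arm keeps its last pose, push and grip.
It also fails if it takes over 54 s, if anything falls off the work surface, if the arm or the gripper's body presses on something with over 40 N, if the wrist force passes 120 N, or if a joint passes its speed limit or range.

ROBOT

A 6-joint arm with a two-finger parallel gripper is mounted at the origin on the work surface. World frame = base frame: x ahead of the robot, y to its left, z up, the work surface at z = 0. Lengths are in mm, angles in rad, forces in N, time in s.
With the tool pointing down it reaches from about 400 to 825 mm from the base axis. Payload 7 kg.
Tool frame: the origin (TCP) lies at the very end of the fingers, on their centre line; the grasp point (between the pads) lies 19 mm behind it; z points along the fingers, x is the direction in which the jaws open and shut, and the axes are right-handed (so a half turn about z gives the same grasp; the last joint's range is limited). The gripper opens to 88 mm and grips with 3 to 60 N. Pads are 19 mm wide; open, the fingers measure 130 mm over their backs; the gripper's body (78 mm by 193 mm) begins 47 mm behind the grasp point.
Start: joints at [-1.057, 0.359, 0.012, 0, -1.224, -0.288], TCP at [151.098, -657.849, 226.561] pointing down, gripper open.
Joint ranges: [-3.07, 3.07], [-1.43, 2.12], [-1.02, 1.25], [-3.03, 1.67], [-3.05, -0], [-3.03, 3.03]. Speed limits (rad/s): [2.39, 2.39, 3.01, 3.14, 3.14, 3.14].

INTERFACE

Orientations are given as a 3x3 rotation matrix whose columns are the frame's x, y, z axes.
In Python, from plant import robot, cams, job gives the robot as it stands.
- The arm moves only by the tool move_arm, never from a script. Its argument "series" is one flat list of numbers, 4 for each row, row after row: the shift along the tool's x, y, z in mm, then the turn about the tool's z in degrees. In form: [tx, ty, tz, twist, tx, ty, tz, twist, ...]. A call has 1 to 20 rows; each row shifts and turns the pose as measured when the row begins, along the tool's axes as they then stand; what a row does not reach is not made up. A row lasts 1/12 s, in which the tool goes at most 41.7 mm and 7.16 degrees, less where a joint would pass 70% of its speed; a pose out of reach is approached as far as the arm can. A call is refused whole if a number of a shift passes 41.7 or a number of a turn 7.16, either way. A call with a gripper value outside its range is refused whole. "claw" is the opening, from -1 (shut) to 1 (fully open), set as the call begins (left out, the last holds). The fingers move at their own pace and stop on an object; "newtons" is the grip in N (left out, the last holds). Time passes only in rows, so rows that do not move let the fingers close. It gives the time, the measured TCP pose, the force and the opening at its end, in the units of the state.
- robot.get_state(): the state, without advancing time (a new reading comes with each control period).
- cams.grab_frame(name): name is "scene" or "top"; returns the picture (480x640x3 uint8, red, green, blue); there is no depth.
- cams.get_calibration(name): a dict with "fx", "fy", "cx", "cy" (pixels), "pose" (4x4, takes a point from camera to world coordinates). Camera axes: x right, y up, looking along -z (the intrinsics and any distortion apply to the point x, -y, -z); pixel columns grow to the right and rows downward; lengths in mm; the calibration is good to about 2 mm. A picture is of the moment at which its call begins. get_calibration takes no time and is no camera call.
- job.close_job(): hands the job in, once; it reports no verdict.
The state is a dict: "t": time; "qpos": joint angles; "joint_vel": joint speeds; "tau": joint torques, N m; "tool_pos": TCP position; "tcp_rot": TCP orientation; "ft_force": force on the tool from outside, world axes, zero at the start; "moment": the same for the moment, N m; "finger_gap": opening from 0.0 (shut) to 1.0 (fully open).
Only numpy, scipy, OpenCV 4.12 (cv2) and the standard library are available. Lean on these libraries where they do the work, as an engineer would, in place of code of your own. Each camera call takes 0.05 s, during which the arm holds its last target. There are 200 camera calls.

## Working session

There is one attempt and no reset: what is moved stays moved. The work goes in short steps, Python scripts to look and compute and a tool call to move; the robot and the scene stay as the last step left them, time stands still between calls to the robot, and variables do not carry over. Pictures are saved under pics/ and viewed, about 8 in all and at most 12, crops included, and the job is handed in when it is done.

Besides the shell and the picture viewer there is one more tool, called after "Call:" as name(argument=value, ...), one argument or row to a line, values as JSON. move_arm: Moves the arm, as the interface text tells. Its arguments: {"type":"object","properties":{"series":{"type":"array","items":{"type":"number"}},"claw":{"type":"number"},"newtons":{"type":"number"}},"required":["series"]}

```bash
mkdir -p pics; ls
python3 - <<'E'
from plant import robot,cams,job
import cv2,numpy as np
np.set_printoptions(precision=4,suppress=True)
for n in("scene","top"):
    f=cams.grab_frame(n); cv2.imwrite(f"pics/{n}0.png",f[:,:,::-1]); c=cams.get_calibration(n); print(n,c)
s=robot.get_state(); print(s)
E
```

```text
pics
scene {'fx': 455.7775728133113, 'fy': 455.7775728133113, 'cx': 323.45220101728256, 'cy': 237.3261005446058, 'pose': array([[  -0.4212,   -0.7654,    0.4866, 1009.5218],
       [   0.9069,   -0.3623,    0.2151,  231.5949],
       [   0.0117,    0.5319,    0.8467,  859.1052],
       [   0.    ,    0.    ,    0.    ,    1.    ]])}
top {'fx': 502.32351392420543, 'fy': 502.32351392420543, 'cx': 328.96412074730034, 'cy': 243.32327510909292, 'pose': array([[  -0.0505,    0.9785,   -0.2001,  368.3455],
       [  -0.9987,   -0.0505,    0.005 ,   34.4204],
       [  -0.0052,    0.2001,    0.9798, 1053.5259],
       [   0.    ,    0.    ,    0.    ,    1.    ]])}
{'t': 0.1, 'qpos': array([-1.0569,  0.3593,  0.0111, -0.0003, -1.2241, -0.2881]), 'joint_vel': array([ 0.0008, -0.0004,  0.0011,  0.0014,  0.001 , -0.0012]), 'tau': array([ -0.003 , -58.4166,  29.3753,   7.0154,   0.0102,  -0.0001]), 'tool_pos': array([ 151.0023, -657.4504,  225.7036]), 'tcp_rot': array([[-0.2238,  0.9746, -0.0005],
       [ 0.9746,  0.2238,  0.0014],
       [ 0.0015, -0.0002, -1.    ]]), 'ft_force': array([ 0.24  , -0.89  , -0.5037]), 'moment': array([-0.014 , -0.0138, -0.0137]), 'finger_gap': 0.9988028204856373}
```

View pics/scene0.png

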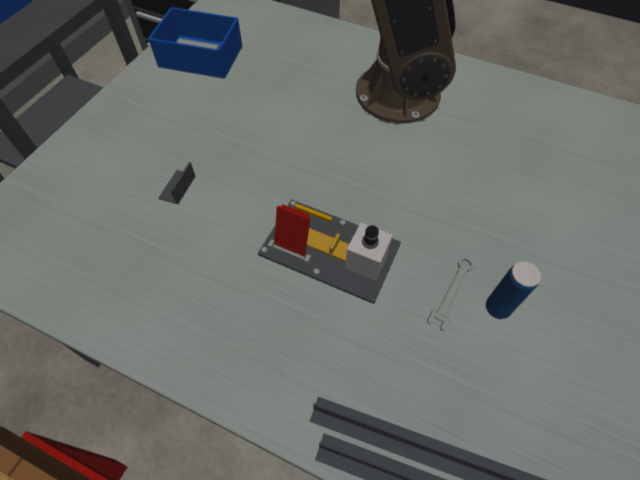

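View pics/top0.png

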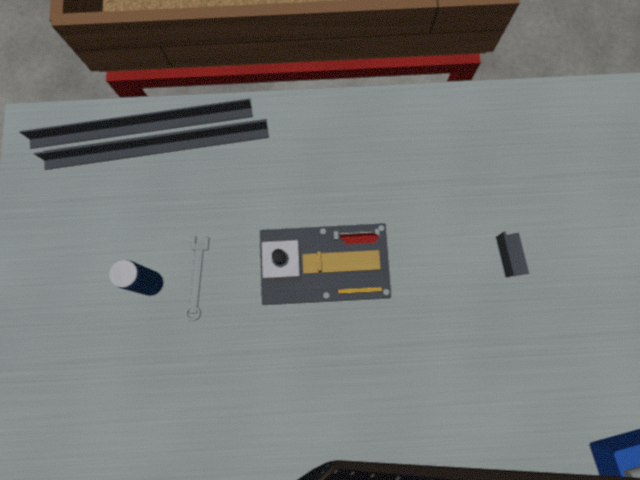

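The jig lies in top view at columns 260–391, rows 223–304: knob at (280,258), rim at (360,290), leaf nearly upright at (360,238). The spray can and wrench are to its left and the offcut is at (513,255). Next I measure by colour masks.

```bash
cat > h.py <<'E'
import cv2,numpy as np
from plant import robot,cams,job
np.set_printoptions(precision=2,suppress=True)
def ray(n,px):
    c=cams.get_calibration(n);P=c["pose"];d=P[:3,:3]@np.array([(px[0]-c["cx"])/c["fx"],-(px[1]-c["cy"])/c["fy"],-1]);return P[:3,3],d
def onz(n,px,z):
    o,d=ray(n,px);return o+d*(z-o[2])/d[2]
def tri(a,b):
    A=np.zeros((3,3));y=np.zeros(3);L=[ray("scene",a),ray("top",b)]
    for o,d in L:
        d=d/np.linalg.norm(d);M=np.eye(3)-np.outer(d,d);A+=M;y+=M@o
    return np.linalg.solve(A,y)
def proj(n,p):
    c=cams.get_calibration(n);P=c["pose"];q=P[:3,:3].T@(np.array(p)-P[:3,3]);return np.array([c["cx"]-c["fx"]*q[0]/q[2],c["cy"]+c["fy"]*q[1]/q[2]])
def blobs(m,roi,amin=15):
    x0,y0,x1,y1=roi;z=np.zeros(m.shape,np.uint8);z[y0:y1,x0:x1]=m[y0:y1,x0:x1]
    n,l,s,c=cv2.connectedComponentsWithStats(z);out=[]
    for i in range(1,n):
        if s[i,4]>=amin:
            k=cv2.findContours((l==i).astype(np.uint8),0,2)[0][0];out.append((c[i],s[i,4],cv2.minAreaRect(k),cv2.boxPoints(cv2.minAreaRect(k))))
    return out
ROI={"scene":(250,190,410,310),"top":(250,215,400,310)}
def masks(f):
    h,s,v=cv2.split(cv2.cvtColor(f,cv2.COLOR_RGB2HSV))
    return dict(yel=(h>15)&(h<35)&(s>150)&(v>60),red=((h<8)|(h>172))&(s>130)&(v>50),black=(v<40),alu=(s<40)&(v>150),bed=(v<100))
E
python3 - <<'E'
from h import *
for n in ROI:
    f=cv2.imread(f"pics/{n}0.png")[:,:,::-1].copy()
    for k,m in masks(f).items():
        for b in blobs(m.astype(np.uint8),ROI[n]): print(n,k,b[0],b[1],b[2][1],b[3].tolist())
    x0,y0,x1,y1=ROI[n]; cv2.imwrite(f"pics/{n}c.png",cv2.resize(f[y0:y1,x0:x1,::-1],None,fx=5,fy=5,interpolation=2))
E
python3 -c "
import cv2,numpy as np
a=cv2.imread('pics/topc.png');b=cv2.imread('pics/scenec.png')
print(a.shape,b.shape)"
```

```text
scene yel [313.15 212.48] 202 (38.98512268066406, 5.24109411239624) [[293.8917541503906, 207.8814697265625], [295.7732238769531, 202.98971557617188], [332.1598205566406, 216.98455810546875], [330.2783508300781, 221.87631225585938]]
scene yel [327.04 244.  ] 727 (44.658226013183594, 22.19191551208496) [[303.00823974609375, 243.70706176757812], [311.38116455078125, 223.15530395507812], [352.73883056640625, 240.00473022460938], [344.36590576171875, 260.5564880371094]]
scene red [291.38 229.  ] 1346 (33.80064010620117, 47.251914978027344) [[271.2620849609375, 250.99069213867188], [277.37359619140625, 204.13568115234375], [310.89031982421875, 208.50741577148438], [304.77880859375, 255.3624267578125]]
scene black [370.63 235.07] 183 (12.368331909179688, 18.442068099975586) [[363.280517578125, 243.47561645507812], [365.31707763671875, 225.14633178710938], [377.6097412109375, 226.51217651367188], [375.57318115234375, 244.84146118164062]]
scene alu [369.52 243.58] 655 (36.0001335144043, 29.185705184936523) [[347.4530334472656, 248.39227294921875], [358.1248474121094, 221.22763061523438], [391
[... 990 characters left out ...]
83.0, 254.00001525878906], [287.035400390625, 257.5309753417969], [279.97344970703125, 265.601806640625]]
top alu [280.01 258.97] 936 (34.90199661254883, 34.97602081298828) [[261.7698669433594, 241.7863006591797], [296.7218933105469, 240.49180603027344], [298.0137023925781, 275.369873046875], [263.0616760253906, 276.66436767578125]]
top bed [326.52 266.81] 5861 (75.26992797851562, 129.18978881835938) [[257.4947204589844, 229.73666381835938], [386.4927673339844, 222.70040893554688], [390.5923156738281, 297.8586120605469], [261.5942687988281, 304.8948669433594]]
top bed [279.37 257.38] 223 (17.0, 15.0) [[272.0, 249.0], [287.0, 249.0], [287.0, 266.0], [272.0, 266.0]]
(475, 750, 3) (600, 800, 3)
```

View pics/scenec.png

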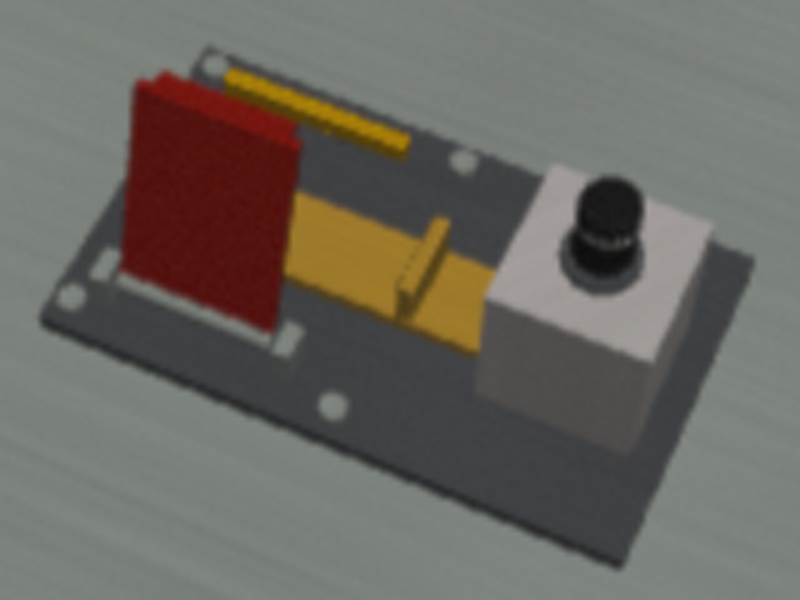

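View pics/topc.png

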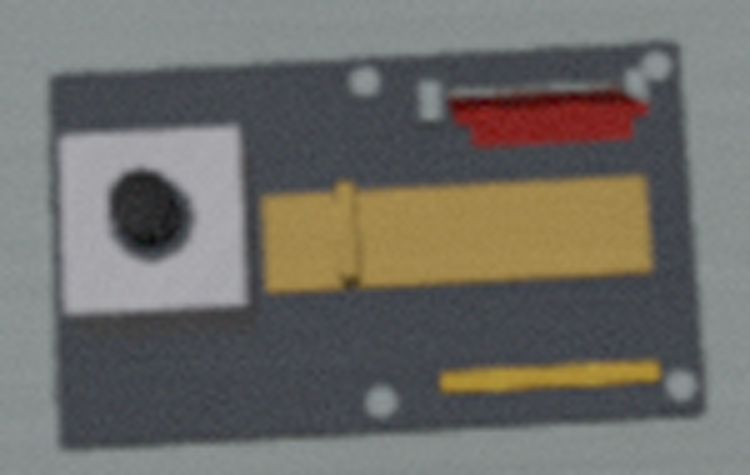

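The crops show the leaf nearly upright (tab edge at top crop (550,145)), the bar and rim clear, and the knob standing in the block at top crop (150,210).

Run:
```python
from h import *
B={n:{k:blobs(m.astype(np.uint8),ROI[n]) for k,m in masks(cv2.imread(f"pics/{n}0.png")[:,:,::-1].copy()).items()} for n in ROI}
T=B["top"]
c=[b for b in T["bed"] if b[1]>3000][0]
# local: top-left=( +x,+y), top-right=(+x,-y), br=(-x,-y), bl=(-x,+y)
pts=c[3]+0.5*0
# order by nearest
ref=np.array([[258,230],[386,223],[391,298],[262,305]]);pts=[min(pts,key=lambda p:np.hypot(*(p-r))) for r in ref]
loc=np.array([[80,135],[80,-135],[-80,-135],[-80,135.]])
W=np.array([onz("top",p,12)[:2] for p in pts])
loc=np.vstack([loc,[-62,-70],[0,85]])
W=np.vstack([W,onz("top",T["yel"][0][0],24)[:2],onz("top",T["alu"][0][2][0],92)[:2]])
a=loc-loc.mean(0);b=W-W.mean(0)
U,S,V=np.linalg.svd(a.T@b);R=(U@V).T
t=W.mean(0)-R@loc.mean(0);print("R yaw",np.degrees(np.arctan2(R[1,0],R[0,0])),"t",t)
print("resid\n",W-(loc@R.T+t))
print("rim scene",onz("scene",B["scene"]["yel"][0][0],22)[:2],"pred",R@[-62,-70]+t)
print("block scene",onz("scene",B["scene"]["alu"][0][2][0],92)[:2],"pred",R@[0,85]+t)
# knob top centres by eye
ks=np.array([250+611/5,190+205/5]);kt=np.array([250+146/5,215+200/5])
print("knob tri",tri(ks,kt),[onz("top",kt,134),onz("scene",ks,134)])
print("knob black centroid scene z~115",onz("scene",B["scene"]["black"][0][0],116),"top",onz("top",T["bed"][1][0],120))
# leaf angle: tab edge in top: eye (555,147)/5
o,d=ray("top",[250+550/5,215+145/5])
for th in np.arange(.9,1.55,.1):
    # tab lower edge, local leaf (-116+?, -8-3): from shut data: tab x -53-55=-108, z 15-26=-11
    x,z=-108,-11; X=x*np.cos(th)+z*np.sin(th); Z=-x*np.sin(th)+z*np.cos(th)
    p=np.r_[R@[55+X,-70]+t,26+Z]; print(round(th,2),p,proj("top",p),proj("scene",p))
for g in ([38,-70],[0,-70]): print(R@g+t)
for n in("spray","wrench"):pass
print("spray top",onz("top",[124,274],150),"offcut",onz("top",[512,255],25),"wrench",onz("top",[200,240],5))
```

```text
R yaw 0.2179564645512612 t [539.24  41.51]
resid
 [[-0.29  2.8 ]
 [-0.15 -2.52]
 [-0.26  1.37]
 [-0.12 -1.54]
 [ 0.28  0.15]
 [ 0.54 -0.26]]
rim scene [478.53 -29.74] pred [477.5  -28.72]
block scene [538.21 123.19] pred [538.91 126.51]
knob tri [539.04 124.13 131.75] [array([538.8 , 123.31, 134.  ]), array([540.31, 125.06, 134.  ])]
knob black centroid scene z~115 [538.7  123.13 116.  ] top [536.82 124.48 120.  ]
0.9 [518.75 -28.57 103.76] [360.47 264.08] [304.89 204.11]
1.0 [526.89 -28.54 110.94] [360.39 259.26] [303.05 204.95]
1.1 [535.71 -28.5  117.26] [360.27 254.11] [301.04 206.3 ]
1.2 [545.11 -28.47 122.67] [360.1 248.7] [298.86 208.17]
1.3 [555.01 -28.43 127.12] [359.88 243.09] [296.55 210.54]
1.4 [565.3  -28.39 130.56] [359.61 237.37] [294.13 213.41]
1.5 [575.89 -28.35 132.95] [359.31 231.6 ] [291.62 216.75]
[577.5  -28.34]
[539.5  -28.49]
spray top [515.29 404.64 150.  ] offcut [ 534.12 -349.05   25.  ] wrench [603.96 303.85   5.  ]
```

Call:
move_arm(
  series=[0,0,0,6.5,0,0,0,6.4,0,0,0,0],
  claw=-1,
  newtons=20,
)

```text
t: 0.35
tool_pos: [150.8, -656.7, 224.0]
tcp_rot: [[0.008, 1.0, -0.001], [1.0, -0.008, 0.004], [0.004, -0.001, -1.0]]
ft_force: [0.0, 0.5, 0.0]
finger_gap: 0.834
```

Call:
move_arm(
  series=[31,23,-1,0,31,23,-1,0,31,23,-1,0,31,23,-1,0,31,23,-1,0,31,23,-1,0,31,23,-1,0,31,23,-1,0,31,23,-1,0,31,23,-1,0,31,23,-1,0,31,23,-1,0,31,23,-1,0,31,23,-1,0,31,23,-1,0,31,23,-1,0],
)

```text
t: 1.68
tool_pos: [517.6, -134.8, 238.3]
tcp_rot: [[-0.044, 0.999, -0.005], [0.999, 0.044, 0.01], [0.011, -0.004, -1.0]]
ft_force: [1.2, -1.4, 0.0]
finger_gap: 0.002
```

Call:
move_arm(
  series=[20,20,0,1,20,20,0,1,20,20,0,0.5,20,20,0,0,20,14,0,0,0,0,0,0],
)

```text
t: 2.18
tool_pos: [615.4, -19.5, 237.9]
tcp_rot: [[-0.029, 1.0, -0.005], [1.0, 0.029, 0.011], [0.011, -0.004, -1.0]]
ft_force: [-0.1, -0.9, -1.0]
finger_gap: 0.008
```

Call:
move_arm(
  series=[-4,-1,20,1,-4,0,25,1,0,0,25,0,0,0,25,0,0,0,18,0,0,0,0,0],
)

```text
t: 2.68
tool_pos: [615.4, -24.2, 120.5]
tcp_rot: [[-0.018, 1.0, -0.003], [1.0, 0.018, 0.011], [0.011, -0.003, -1.0]]
ft_force: [0.2, 0.9, -0.4]
finger_gap: 0.008
```

Run:
```python
from h import *
s=robot.get_state();print(s["tool_pos"],s["ft_force"])
n="scene";f=cams.grab_frame(n);x0,y0,x1,y1=(240,150,420,285);cv2.imwrite("pics/s1.png",cv2.resize(f[y0:y1,x0:x1,::-1],None,fx=4,fy=4))
```

```text
[615.44 -24.18 120.48] [ 0.23  0.92 -0.37]
```

View pics/s1.png

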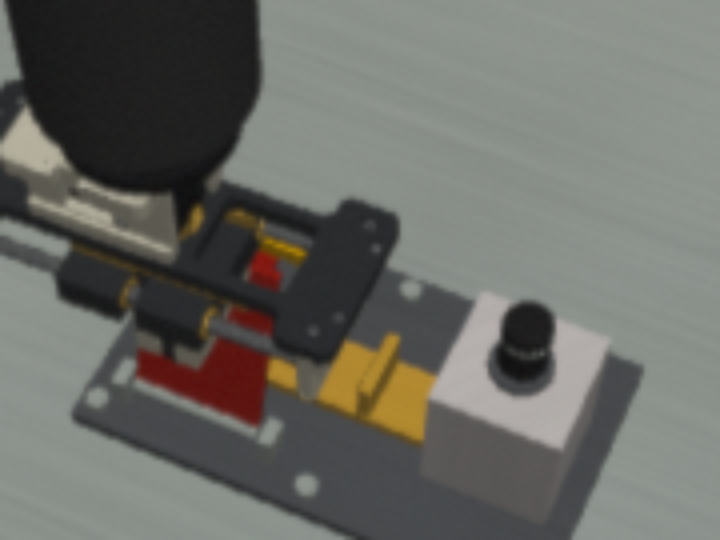

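Call:
move_arm(
  series=[-5,-13,6,0.5,-5,-13,6,0.5,0,-7,2,0,0,-7,3,0,0,-7,4,0,0,-7,5,0,0,0,0,0],
)

```text
t: 3.32
tool_pos: [566.1, -34.3, 103.2]
tcp_rot: [[-0.012, 1.0, 0.011], [1.0, 0.012, 0.011], [0.011, 0.011, -1.0]]
ft_force: [-0.5, -0.1, -0.1]
finger_gap: 0.005
```

Call:
move_arm(
  series=[0,-7,4,0,0,-7,5,0,0,-6,6,0,0,-6,6,0,0,-5,6,0,0,0,0,0],
)

```text
t: 3.82
tool_pos: [533.1, -33.9, 73.9]
tcp_rot: [[-0.013, 1.0, 0.013], [1.0, 0.013, 0.012], [0.011, 0.013, -1.0]]
ft_force: [-1.1, 0.6, 0.4]
finger_gap: 0.008
```

Run:
```python
from h import *
s=robot.get_state();print(s["tool_pos"],s["ft_force"])
for n in ROI:
  f=cams.grab_frame(n);cv2.imwrite(f"pics/{n}2.png",f[:,:,::-1])
  for b in blobs(masks(f)["red"].astype(np.uint8),ROI[n]):print(n,b[0],b[1],b[3].tolist())
f=cams.grab_frame("scene")
x0,y0,x1,y1=(240,150,420,285);cv2.imwrite("pics/s2.png",cv2.resize(f[y0:y1,x0:x1,::-1],None,fx=4,fy=4))
```

```text
[533.09 -33.94  73.92] [-1.08  0.6   0.44]
scene [317.34 208.14] 29 [[312.39996337890625, 207.80003356933594], [313.29998779296875, 205.1000213623047], [323.5, 208.50001525878906], [322.5999755859375, 211.2000274658203]]
scene [297.34 231.98] 1177 [[274.3193359375, 242.73257446289062], [289.9381103515625, 202.97567749023438], [320.72265625, 215.06961059570312], [305.1038818359375, 254.82650756835938]]
top [359.78 274.78] 162 [[341.9547424316406, 271.04974365234375], [377.8257751464844, 269.34161376953125], [378.1809997558594, 276.8009033203125], [342.3099670410156, 278.509033203125]]
```

View pics/s2.png

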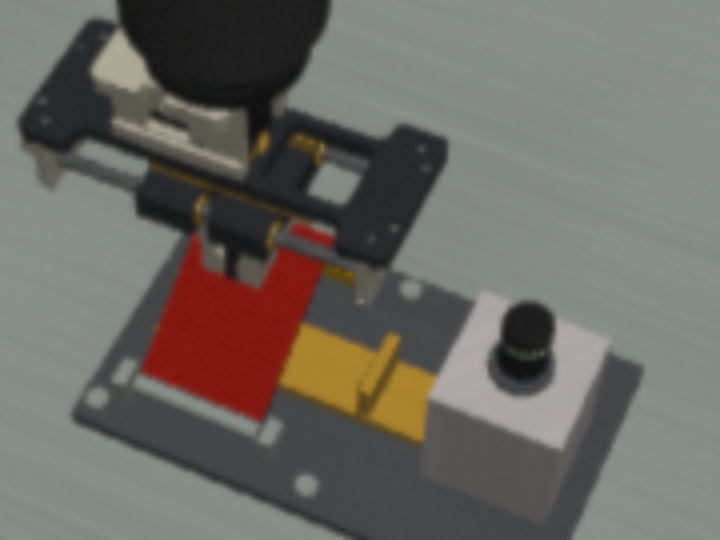

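The leaf follows the fingertips and is at about 0.5 rad, with its free edge near (330,240) in the crop.

Call:
move_arm(
  series=[0,-3,7,0,0,-3,8,0,0,-2,8,0,0,-2,8,0,0,-1,7,0,0,0,0,0],
)

```text
t: 4.47
tool_pos: [524.1, -33.5, 33.4]
tcp_rot: [[-0.014, 1.0, 0.016], [1.0, 0.013, 0.012], [0.011, 0.016, -1.0]]
ft_force: [0.7, 0.3, 0.8]
finger_gap: 0.006
```

Call:
move_arm(
  series=[0,-1,3,0,0,0,3,0,0,0,2,0],
)

```text
t: 4.72
tool_pos: [523.4, -33.5, 28.7]
tcp_rot: [[-0.016, 1.0, 0.015], [1.0, 0.016, 0.01], [0.01, 0.015, -1.0]]
ft_force: [-15.0, 3.9, 40.6]
finger_gap: 0.002
```

Contact with the hard stop at z = 28.7, which matches the shut height of 29 mm. I'm easing off now, then checking.

Call:
move_arm(
  series=[0,0,-3,0,0,0,-25,0,0,0,-30,0,0,0,-35,0,0,0,-35,0,0,0,-35,0,0,0,0,0],
)

```text
t: 5.3
tool_pos: [519.5, -35.6, 198.3]
tcp_rot: [[-0.017, 1.0, 0.011], [1.0, 0.017, 0.008], [0.008, 0.011, -1.0]]
ft_force: [1.4, 0.1, -0.1]
finger_gap: 0.005
```

Call:
move_arm(
  series=[-25,0,0,0,-35,0,0,0,-35,0,0,0,-35,0,0,0,-35,0,0,0,0,0,0,0],
  claw=0,
)

```text
t: 5.8
tool_pos: [525.6, -204.5, 200.3]
tcp_rot: [[-0.024, 0.999, 0.023], [1.0, 0.024, 0.01], [0.01, 0.023, -1.0]]
ft_force: [0.5, 1.1, 0.4]
finger_gap: 0.394
```

Run:
```python
from h import *
s=robot.get_state();print(s["t"],s["tool_pos"],s["ft_force"],s["finger_gap"])
O=[]
for n,r in (("scene",(250,190,410,310)),("top",(250,215,400,310))):
  f=cams.grab_frame(n);cv2.imwrite(f"pics/{n}3.png",f[:,:,::-1]);x0,y0,x1,y1=r
  for k in("red","yel","alu"):
    for b in blobs(masks(f)[k].astype(np.uint8),ROI[n]):print(n,k,b[0],b[1],np.round(b[3]).tolist())
  O.append(cv2.resize(f[y0:y1,x0:x1,::-1],(480,360 if n=="scene" else 304),interpolation=2)[:300])
cv2.imwrite("pics/c3.png",np.vstack(O))
def leafpt(th,x,y,z):
    X=x*np.cos(th)+z*np.sin(th);Z=-x*np.sin(th)+z*np.cos(th);return [594.2+X,-28.4+y,26+Z]
for th in(0,.1):
  for p in((-110,36,3),(-110,-36,3),(0,-36,3),(0,36,3)):print(th,p,proj("scene",leafpt(th,*p)),proj("top",leafpt(th,*p)))
```

```text
5.8 [ 525.59 -204.5   200.34] [0.53 1.1  0.41] 0.39446814970728716
scene red [300.71 231.  ] 1310 [[275.0, 242.0], [297.0, 203.0], [326.0, 219.0], [304.0, 258.0]]
scene yel [314.16 212.03] 136 [[294.0, 208.0], [296.0, 203.0], [332.0, 217.0], [330.0, 222.0]]
scene yel [283.29 226.61] 41 [[278.0, 233.0], [286.0, 219.0], [288.0, 220.0], [280.0, 235.0]]
scene yel [330.41 245.51] 601 [[311.0, 247.0], [319.0, 226.0], [353.0, 240.0], [344.0, 261.0]]
scene alu [369.53 243.73] 686 [[347.0, 249.0], [358.0, 221.0], [392.0, 234.0], [381.0, 262.0]]
top alu [269.08 258.2 ] 1926 [[250.0, 309.0], [250.0, 215.0], [318.0, 215.0], [318.0, 309.0]]
top alu [279.97 258.81] 1092 [[262.0, 240.0], [298.0, 240.0], [298.0, 277.0], [262.0, 277.0]]
top alu [325.83 295.  ] 23 [[324.0, 293.0], [328.0, 293.0], [328.0, 297.0], [324.0, 297.0]]
top alu [326.56 305.56] 63 [[323.0, 302.0], [330.0, 302.0], [330.0, 309.0], [323.0, 309.0]]
0 (-110, 36, 3) [327.26 218.47] [341.82 287.49]
0 (-110, -36, 3) [298.09 207.12] [376.97 285.7 ]
0 (0, -36, 3) [274.89 245.06] [373.3  233.29]
0 (0, 36, 3) [305.32 257.66] [338.89 235.03]
0.1 (-110, 36, 3) [327.2  215.91] [341.9  286.46]
0.1 (-110, -36, 3) [297.74 204.5 ] [377.42 284.64]
0.1 (0, -36, 3) [274.82 245.18] [373.29 233.15]
0.1 (0, 36, 3) [305.26 257.78] [338.88 234.89]
```

View pics/c3.png

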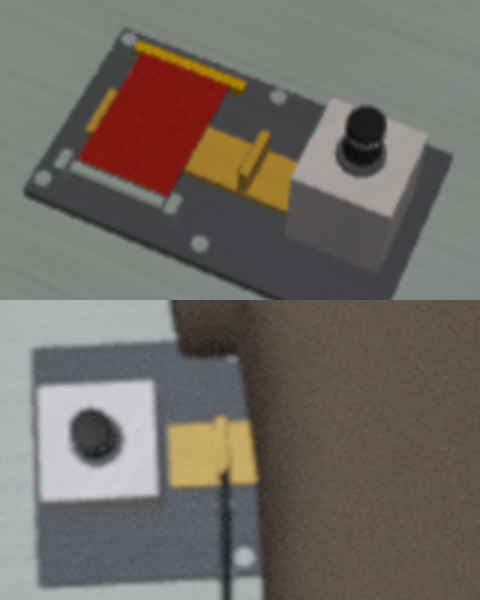

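The leaf is shut flat: its free edge (327,219) matches the prediction for 0 rad and its tab is behind the rim. Next I go to the pin, open.

Call:
move_arm(
  series=[33,2,0,0.4,33,2,0,0.4,33,2,0,0.4,33,2,0,0.2,33,2,0,0,33,2,0,0,33,2,0,0,33,2,0,0,33,2,0,0,20,1,0,0,0,0,0,0,0,0,0,0],
  claw=1,
)

```text
t: 6.9
tool_pos: [538.7, 140.9, 202.2]
tcp_rot: [[-0.005, 1.0, 0.023], [1.0, 0.005, 0.015], [0.015, 0.023, -1.0]]
ft_force: [0.7, -1.0, -0.4]
finger_gap: 1.0
```

Call:
move_arm(
  series=[-8,0,0,0.2,-7,0,0,0,0,0,25,0,0,0,15,0,0,0,0,0,0,0,0,0],
)

```text
t: 7.4
tool_pos: [538.5, 122.3, 161.9]
tcp_rot: [[-0.001, 1.0, 0.024], [1.0, 0.001, 0.016], [0.016, 0.024, -1.0]]
ft_force: [0.3, -0.1, 0.8]
finger_gap: 1.0
```

Call:
move_arm(
  series=[0.5,-0.5,18,0,0.5,-0.5,18,0,0,0,14,0,0,0,6,0,0,0,2,0,0,0,0,0],
)

```text
t: 7.9
tool_pos: [542.1, 120.8, 108.3]
tcp_rot: [[0.003, 0.999, 0.032], [1.0, -0.004, 0.018], [0.018, 0.031, -0.999]]
ft_force: [0.2, 0.1, -0.6]
finger_gap: 0.998
```

Run:
```python
from h import *
s=robot.get_state();print(s["t"],s["tool_pos"],s["ft_force"],s["finger_gap"])
O=[]
for n,r in (("scene",(320,170,440,270)),):
  f=cams.grab_frame(n);x0,y0,x1,y1=r
  O.append(cv2.resize(f[y0:y1,x0:x1,::-1],(720,600),interpolation=2))
cv2.imwrite("pics/c4.png",O[0])
```

```text
7.9 [542.15 120.85 108.27] [ 0.22  0.13 -0.6 ] 0.9980202082188158
```

View pics/c4.png

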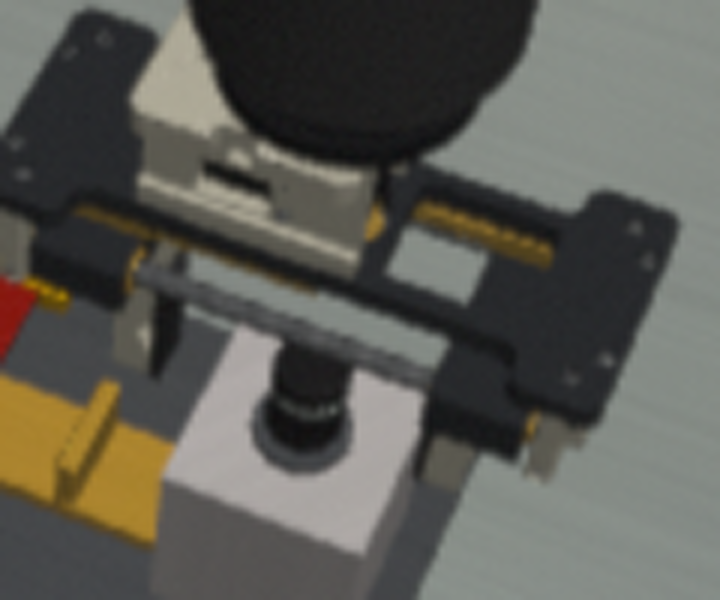

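The fingers straddle the knob, which is at about (310,385) in the crop, with clear room on both sides. I'm fine-tuning the position before closing.

Call:
move_arm(
  series=[2,-1.5,3,0,2,-1,3,0,0,0,1,0,0,0,0,0,0,0,0,0],
)

```text
t: 8.37
tool_pos: [541.6, 126.4, 104.3]
tcp_rot: [[0.003, 0.999, 0.037], [1.0, -0.003, 0.021], [0.021, 0.037, -0.999]]
ft_force: [0.7, 0.7, 0.9]
finger_gap: 0.995
```

Call:
move_arm(
  series=[0,0,0,-6,0,0,0,-6,0,0,0,-6,0,0,0,-6,0,0,0,-5,0,0,0,0],
)

```text
t: 8.87
tool_pos: [541.9, 127.0, 105.4]
tcp_rot: [[-0.504, 0.863, 0.038], [0.864, 0.503, 0.021], [-0.001, 0.043, -0.999]]
ft_force: [0.5, -0.3, 0.5]
finger_gap: 1.001
```

Call:
move_arm(
  series=[-0.5,-2.5,3,0],
)

```text
t: 8.95
tool_pos: [540.8, 125.9, 102.8]
tcp_rot: [[-0.502, 0.864, 0.039], [0.865, 0.501, 0.022], [-0.001, 0.045, -0.999]]
ft_force: [-0.3, -0.4, 0.3]
finger_gap: 1.004
```

Call:
move_arm(
  series=[0,0,0,0,0,0,0,0,0,0,0,0,0,0,0,0],
  claw=-1,
  newtons=5,
)

```text
t: 9.28
tool_pos: [539.9, 125.4, 102.1]
tcp_rot: [[-0.495, 0.868, 0.038], [0.869, 0.494, 0.021], [-0.0, 0.044, -0.999]]
ft_force: [0.3, -0.4, -0.8]
finger_gap: 0.761
```

Call:
move_arm(
  series=[0,0,0,0,0,0,0,0,0,0,0,0,0,0,0,0,0,0,0,0,0,0,0,0],
)

```text
t: 9.78
tool_pos: [540.1, 125.3, 102.2]
tcp_rot: [[-0.493, 0.869, 0.038], [0.87, 0.493, 0.021], [-0.0, 0.044, -0.999]]
ft_force: [2.0, -3.2, 1.7]
finger_gap: 0.301
```

Call:
move_arm(
  series=[-0.6,0,0,0,0,0,0,0,0,0,0,0],
)

```text
t: 10.03
tool_pos: [540.3, 124.9, 102.3]
tcp_rot: [[-0.493, 0.869, 0.038], [0.87, 0.492, 0.021], [-0.0, 0.044, -0.999]]
ft_force: [0.4, 0.3, 0.4]
finger_gap: 0.295
```

Call:
move_arm(
  series=[0,0,0,0,0,0,0,0,0,0.2,-4,0,0,0,0,0],
  newtons=25,
)

```text
t: 10.37
tool_pos: [539.9, 124.7, 105.8]
tcp_rot: [[-0.493, 0.869, 0.037], [0.87, 0.492, 0.021], [0.0, 0.042, -0.999]]
ft_force: [0.1, 0.1, -2.6]
finger_gap: 0.291
```

Lifted 3.5 mm. The force reads −2.6 N, which is the pin's weight, with about zero sideways.

Call:
move_arm(
  series=[0,0.2,-4,0,0,0.2,-4,0,0,0.2,-4,0,0,0,0,0],
)

```text
t: 10.7
tool_pos: [540.0, 124.7, 118.4]
tcp_rot: [[-0.492, 0.87, 0.036], [0.87, 0.492, 0.021], [0.0, 0.042, -0.999]]
ft_force: [0.0, -0.2, -2.5]
finger_gap: 0.291
```

Call:
move_arm(
  series=[0,0.2,-4,0,0,0.2,-4,0,0,0.2,-4,0,0,0,0,0],
)

```text
t: 11.03
tool_pos: [540.0, 124.7, 131.8]
tcp_rot: [[-0.492, 0.87, 0.036], [0.87, 0.492, 0.021], [0.0, 0.042, -0.999]]
ft_force: [0.4, -0.3, -2.9]
finger_gap: 0.29
```

Call:
move_arm(
  series=[0,0.2,-4,0,0,0.2,-4,0,0,0.1,-2,0,0,0,0,0,0,0,0,0],
)

```text
t: 11.45
tool_pos: [539.8, 124.7, 143.2]
tcp_rot: [[-0.492, 0.87, 0.036], [0.87, 0.492, 0.021], [0.0, 0.042, -0.999]]
ft_force: [1.3, 0.1, -3.4]
finger_gap: 0.288
```

Run:
```python
from h import *
s=robot.get_state();print(s["t"],s["tool_pos"],s["ft_force"],s["finger_gap"])
f=cams.grab_frame("scene");m=masks(f)
for k in("red","yel"):
    for b in blobs(m[k].astype(np.uint8),(250,170,410,310),4):print(k,b[0],b[1],np.round(b[3]).tolist())
for z in(92,100,110,134):print(z,proj("scene",[539,125,z]))
cv2.imwrite("pics/c5.png",cv2.resize(f[170:290,250:410,::-1],(800,600),interpolation=2))
```

```text
11.45 [539.79 124.65 143.24] [ 1.28  0.14 -3.38] 0.28843174613454375
red [300.73 230.97] 1312 [[275.0, 242.0], [298.0, 203.0], [326.0, 219.0], [304.0, 258.0]]
yel [399.36 185.73] 11 [[397.0, 185.0], [401.0, 185.0], [401.0, 187.0], [397.0, 187.0]]
yel [309.4  209.98] 102 [[294.0, 208.0], [296.0, 203.0], [325.0, 213.0], [324.0, 217.0]]
yel [362.09 207.09] 11 [[358.0, 207.0], [367.0, 207.0], [367.0, 208.0], [358.0, 208.0]]
yel [283.44 226.31] 39 [[278.0, 232.0], [287.0, 219.0], [289.0, 220.0], [280.0, 234.0]]
yel [330.45 245.53] 598 [[311.0, 247.0], [319.0, 226.0], [353.0, 240.0], [344.0, 261.0]]
yel [369.63 241.74] 19 [[366.0, 243.0], [366.0, 240.0], [374.0, 241.0], [374.0, 244.0]]
92 [370.24 242.03]
100 [370.65 239.9 ]
110 [371.16 237.19]
134 [372.42 230.47]
```

View pics/c5.png

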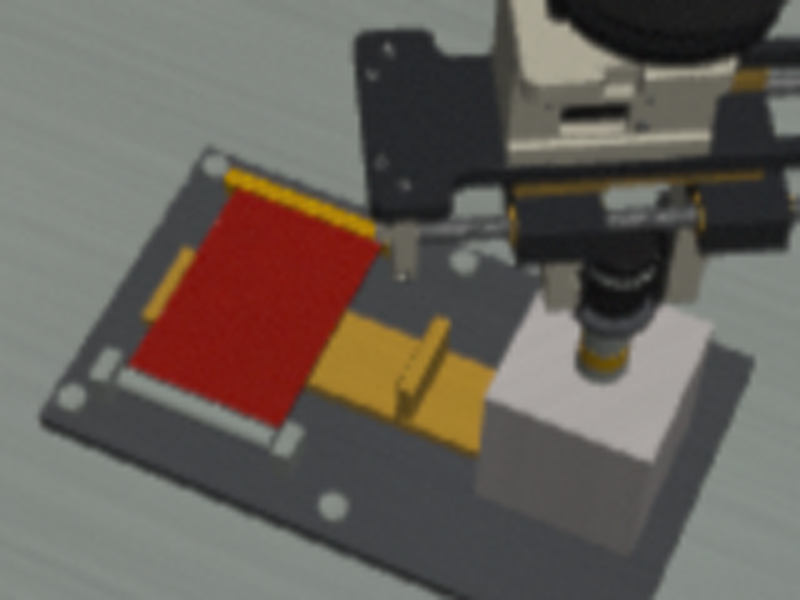

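The yellow band shows in full at crop (604,358), with bare steel below it and no red. The leaf is flat behind the rim. Lift is about 41 mm, in the middle of the 34–50 mm window, so I'm handing in.

Run:
```python
from h import *
s=robot.get_state();print(s["t"],s["tool_pos"],s["ft_force"],abs(s["joint_vel"]).max())
print(job.close_job())
```

```text
11.5 [539.81 124.67 143.21] [ 1.19  0.86 -3.17] 0.0042481558489557035
the job is handed in; nothing more can be done
None
```

The clamp leaf is shut with its tab behind the yellow rim. The pin is drawn up about 41 mm and still held by its knob. I handed the job in at 11.5 s.

- **Leaf:** I swung it down with closed fingertips onto its hard stop. In the camera view its edge then lay where 0 rad predicts, and it had not moved in the last picture.
- **Pin:** I gripped it, moved the tool slightly until the sideways force was near zero, raised the grip to 25 N and drew it straight up. The last picture shows the whole yellow band, bare steel below it and no red. Sideways force on the tool stayed within about 1.5 N, and the arm was at rest.
- **Force on the stop:** when the leaf reached its stop, the fingertip force briefly read 40.6 N vertically (about 43 N in all). The 40 N limit is stated for the arm and the gripper's body; this was the fingertips, and I backed off at once.
- **Tool tilt:** the tool drifted about 2.4° off vertical during the small moves. I turned the jaws so that this tilt did not bend the pin.
- **Bystanders:** I did not approach the wrench, spray can or offcut, but I took no separate final measurement of them.

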